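# Unlatch and open the star pen

### The arm

A 6-joint arm with a two-finger parallel gripper is mounted at the origin on the work surface. World frame = base frame: x ahead of the robot, y to its left, z up, the work surface at z = 0. Lengths are in m, angles in rad, forces in N, time in s.
With the tool pointing down it reaches from about 0.35 to 0.775 m from the base axis. Payload 5.5 kg.
Tool frame: the origin (TCP) lies on the centre line of the jaws, within the pads' length; the fingertips stand 8 mm ahead of it and the grasp point (between the pads) lies 11 mm behind it; z points along the fingers, y is the direction in which the jaws open and shut (so a half turn about z gives the same grasp; the last joint's range is limited). The gripper opens to 85 mm and grips with 20 to 120 N. Pads are 22 mm wide; open, the fingers measure 114 mm over their backs; the gripper's body (76 mm by 85 mm) begins 54 mm behind the grasp point. The pads swing forward as they close: fully open they stand 13 mm farther back than shut.
Start: joints at [-0.14, 0.313, 0.046, 1.304, 0, 1.431], TCP at [0.575, -0, 0.239] pointing down, gripper open.
Joint ranges: [-2.76, 2.76], [-0.86, 1.69], [-1.03, 1.26], [-2.2, 2.34], [-1.47, 1.5], [-3.14, 3.14]. Speed limits (rad/s): [2.57, 2.57, 3.14, 3.14, 3.14, 3.14].

### API

Orientations are given as a unit quaternion [w, x, y, z].
In Python, from workcell import env gives the robot as it stands. The module is installed in compiled form; this text tells all that it offers.
- The arm moves only by the tool play_rows, never from a script. Its argument "steps" is a list of rows, each an object with "claw": the closure in counts, from 0 (fully open) to 255 (shut); "dp": the shift along the tool's x, y, z in m, a list of three; "angular": the turn, a rotation vector about the tool's x, y, z in degrees, a list of three. In form: [{"claw": claw, "dp": [dx, dy, dz], "angular": [wx, wy, wz]}, ...]. A call has exactly 8 rows; each row shifts and turns the commanded pose from where the row before left it, along the tool's axes as they then stand; what a row does not reach is not made up. A row lasts 1/12 s, in which the tool goes at most 41.7 mm and 7.16 degrees, less where a joint would pass 70% of its speed; a pose out of reach is approached as far as the arm can. A call is refused whole if a number of a shift passes 0.0417 or a number of a turn 7.16, either way. A call with a gripper value outside its range is refused whole. The fingers move at their own pace and stop on an object; "force" is the grip in N (left out, the last holds). Time passes only in rows, so rows that do not move let the fingers close, or fill a call up. It gives the time, the measured TCP pose, the force and the opening at its end, in the units of the state.
- env.get_state(): the state, without advancing time (a new reading comes with each control period).
- env.read_camera(name): name is "scene" or "side" or "wrist"; returns (picture, depth): 384x512x3 uint8, red, green, blue; 384x512 float32, m along the optical axis (not along the pixel's ray), 0 where there is no reading.
- env.calibration(name): a dict with "fx", "fy", "cx", "cy" (pixels), "world_from_camera" (4x4, takes a point from camera to world coordinates); the wrist camera has in their place "hand_eye" (4x4, takes a point from camera to tool coordinates, whose origin is the TCP and whose axes are the flange's). Camera axes: x right, y down, z forward; pixel columns grow to the right and rows downward; lengths in m; the calibration is good to about 2 mm. A picture is of the moment at which its call begins: read the wrist's pose just before it. calibration takes no time and is no camera call.
- env.hand_in(): hands the job in, once; it reports no verdict.
The state is a dict: "clock": time; "joint_pos": joint angles; "qvel": joint speeds; "tau": joint torques, N m; "tcp_pos": TCP position; "orientation": TCP orientation; "wrist_force": force on the tool from outside, world axes, zero at the start; "ft_torque": the same for the moment, N m; "finger_gap": finger opening in m.
Only numpy, scipy, OpenCV 4.12 (cv2) and the standard library are available. Lean on these libraries where they do the work, as an engineer would, in place of code of your own. Each camera call takes 0.05 s, during which the arm holds its last target. There are 200 camera calls.

### The job

Two small slatted wooden pens stand side by side in the star-maker's workshop; one holds a single large wooden star, the other plain wooden blocks. Lift the latch bar of the pen with the star up out of its catch, swing that gate open towards you by about 70 degrees, and let go so the bar drops back level and the gate stays open. Leave the other pen's latch and gate shut as they are.

Things in the scene. Friction and masses are not known exactly. Their poses are not given: they have to be found in the camera images.
- star_grip (a point): Centre of the dark wooden grip block (18 mm thick in x, 40 long in y, 24 high) on the latch bar of the pen holding the large six-pointed star (130 mm). It is 150 mm above the table, 45 mm above the gate's top, clear above and beside. Axes at the start: x square to the gate, into the pen; y along the bar towards the hinge (left seen from the robot); z up. They turn with bar and gate.
- star_bar (a joint): Lift angle (rad) of the level steel latch bar (14 mm high, 8 thick): 0 in the catch, most 0.8, falls back when let go; 0.12 kg. Its pivot is on the gate, 90 mm from the grip in +y at the same height. The catch, a U-slot open at the top on the fixed post, is 56 to 78 mm from the grip in -y, lips 10 mm above the bar's middle: clear above 0.13 (grip raised 12 mm; 20 to 35 is good).
- star_gate (a joint): Opening angle (rad) of the star pen's gate: 0 shut, swings out towards the robot (clockwise from above), most 1.9. Upright hinge axis 120 mm from the latched grip in +y, in the gate's plane under the bar. The bar is carried by the gate, so pulling its grip swings the gate. Light hinge friction: stays where left. Cannot open while the bar is in the catch.
- block_grip (a point): The same point on the other pen's latch bar (two square blocks inside, no star); leave alone. Both pens are alike, fixed to the table, open-topped, slatted light wood: 230 mm wide (y), 194 deep (x), walls up to 105 high, gate in the front, hinge post 115 high, catch 160 high. Which pen stands left or right varies.

How it is judged:
By the outcome, as a careful person would: the job done as asked, in the order asked, and still so for the second after the job is handed in, with the robot touching nothing.
It also fails if it takes over 38 s, if anything falls off the work surface, if the arm or the gripper's body presses on something with over 40 N, if the wrist force passes 120 N, or if a joint passes its speed limit or range.

## Working session

There is one attempt and no reset: what is moved stays moved. The work goes in short steps, Python scripts to look and compute and a tool call to move; the robot and the scene stay as the last step left them, time stands still between calls to the robot, and variables do not carry over. Pictures are saved under pics/ and viewed, about 8 in all and at most 12, crops included, and the job is handed in when it is done.

Besides the shell and the picture viewer there is one more tool, called after "Emit:" as name([rows], argument=value, ...), one row to a line, values as JSON. play_rows: Moves the arm, as the interface text tells. Its arguments: {"type":"object","properties":{"steps":{"type":"array","items":{"type":"object","properties":{"claw":{"type":"number"},"dp":{"type":"array","items":{"type":"number"}},"angular":{"type":"array","items":{"type":"number"}}}}},"force":{"type":"number"}},"required":["steps"]}

```bash
mkdir -p pics; cat > h.py <<'E'
import numpy as np, cv2
from workcell import env
from scipy.spatial.transform import Rotation as R
def look(n,save=None):
    s=env.get_state(); im,d=env.read_camera(n); c=env.calibration(n)
    if n=="wrist":
        T=np.eye(4);q=s["orientation"];T[:3,:3]=R.from_quat([q[1],q[2],q[3],q[0]]).as_matrix();T[:3,3]=s["tcp_pos"]
        W=T@np.array(c["hand_eye"])
    else: W=np.array(c["world_from_camera"])
    v,u=np.mgrid[:384,:512]
    P=np.stack([(u-c["cx"])/c["fx"]*d,(v-c["cy"])/c["fy"]*d,d],-1)@W[:3,:3].T+W[:3,3]
    P[d==0]=np.nan
    if save: cv2.imwrite("pics/"+save,im[:,:,::-1])
    return im,d,P,s
E
python3 - <<'E'
from h import *
a=look("scene")[0];b=look("side")[0]
cv2.imwrite("pics/a.png",cv2.resize(np.vstack([a,b])[:,:,::-1],(400*1,600)))
im,d,P,s=look("scene","scene.png");np.save("P.npy",P);np.save("im.npy",im)
print(s)
E
```

```text
{'clock': 0.1, 'joint_pos': array([-1.39627402e-01,  3.13942012e-01,  4.50965803e-02,  1.30362280e+00,
       -1.53306818e-05,  1.43117201e+00]), 'qvel': array([ 0.00227166,  0.00140152,  0.00280566, -0.00042605,  0.00067983,
        0.00143726]), 'tau': array([ 3.58776997e-03, -4.81727242e+01,  2.99244744e+01,  1.27543980e-02,
       -1.12281841e-04,  1.60051752e-05]), 'tcp_pos': array([5.74549539e-01, 3.34002435e-05, 2.38490171e-01]), 'orientation': array([-6.63006401e-04,  7.07107621e-01,  7.07105447e-01, -5.09209706e-04]), 'wrist_force': array([-0.67375809, -0.01480749,  0.76892453]), 'ft_torque': array([ 0.03216966, -0.00901627,  0.02835805]), 'finger_gap': 0.08517026200254756}
```

View pics/scene.png

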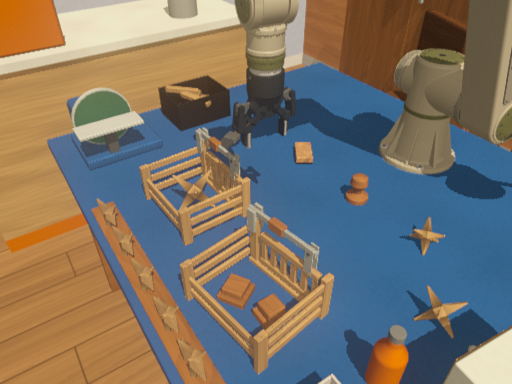

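The star pen is at about (195,185), with its grip near (232,140). The block pen's grip is at about (278,228).

```bash
python3 - <<'E'
from h import *
P=np.load("P.npy");im=np.load("im.npy")
for (u,v) in [(278,228),(232,140),(230,136),(252,210),(314,250),(200,133),(237,160),(190,185)]:
    print(u,v,im[v,u],P[v,u].round(3))
for lab,(u0,u1,v0,v1) in {"star":(190,250,125,185),"block":(240,325,200,290)}.items():
    p=P[v0:v1,u0:u1].reshape(-1,3);c=im[v0:v1,u0:u1].reshape(-1,3)
    m=(p[:,2]>.13)&(p[:,2]<.175)
    q=p[m];print(lab,m.sum(),np.nanmin(q,0),np.nanmax(q,0))
    for a,b in zip(q[::12],c[m][::12]): print(a.round(3),b)
im,d,P,s=look("wrist","w0.png")
E
```

```text
278 228 [157 101  63] [0.661 0.172 0.162]
232 140 [96 88 82] [ 0.451 -0.361  0.021]
230 136 [116 109  94] [ 0.444 -0.384  0.022]
252 210 [193 182 157] [0.674 0.099 0.162]
314 250 [183 174 152] [0.639 0.254 0.159]
200 133 [172 164 142] [ 0.614 -0.245  0.157]
237 160 [120 112  98] [ 0.599 -0.081  0.156]
190 185 [160 120  74] [ 0.694 -0.166  0.067]
star 506 [ 0.58835665 -0.27288654  0.13013297] [ 0.62153773 -0.08107578  0.16525592]
[ 0.594 -0.265  0.16 ] [126 138 147]
[ 0.6   -0.254  0.161] [162 152 131]
[ 0.599 -0.255  0.157] [132 123 104]
[ 0.606 -0.248  0.159] [173 164 140]
[ 0.608 -0.243  0.159] [180 170 147]
[ 0.61  -0.241  0.158] [156 147 126]
[ 0.61  -0.241  0.155] [128 119 102]
[ 0.613 -0.241  0.153] [143 133 114]
[ 0.617 -0.24   0.151] [163 153 132]
[ 0.62  -0.253  0.143] [123 113  97]
[ 0.606 -0.204  0.162] [161 132 107]
[ 0.608 -0.243  0.141] [128 118 102]
[ 0.598 -0.192  0.163] [165 110  72]
[ 0.609 -0.217  0.151] [119 110  95]
[ 0.619 -0.257  0.132] [121 113  97]
[ 0.613 -0.196  0.16 ] [137  89  56]
[ 0.618 -0.24   0.136] [164 154 134]
[ 0.607 -0.179  0.163] [182 118  64]
[
[... 3116 characters left out ...]
0.151] [130 121 106]
[0.633 0.241 0.158] [132 125 109]
[0.649 0.243 0.166] [187 178 155]
[0.629 0.253 0.163] [126 137 148]
[0.638 0.244 0.158] [176 166 145]
[0.65  0.241 0.16 ] [136 128 111]
[0.632 0.254 0.161] [138 131 113]
[0.639 0.251 0.159] [188 179 156]
[0.647 0.252 0.162] [167 158 137]
[0.648 0.248 0.156] [131 123 108]
[0.649 0.245 0.151] [115 109  96]
[0.648 0.241 0.145] [127 119 107]
[0.635 0.259 0.153] [176 170 153]
[0.643 0.259 0.155] [139 130 114]
[0.647 0.256 0.152] [134 124 109]
[0.648 0.252 0.146] [122 115 102]
[0.648 0.247 0.14 ] [127 118 102]
[0.648 0.242 0.133] [131 122 104]
[0.649 0.246 0.133] [130 121 106]
[0.648 0.253 0.137] [133 124 108]
[0.647 0.258 0.134] [134 125 109]
```

```bash
python3 - <<'E'
from h import *
a=look("side")[0];b=look("wrist")[0]
c=look("scene")[0][110:240,130:330]
cv2.imwrite("pics/b.png",np.vstack([np.hstack([cv2.resize(a,(400,300)),cv2.resize(b,(400,300))]),np.pad(cv2.resize(c,(460,299),interpolation=cv2.INTER_CUBIC),((0,0),(0,340),(0,0)))])[:,:,::-1])
E
```

```text
(no output)
```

View pics/b.png

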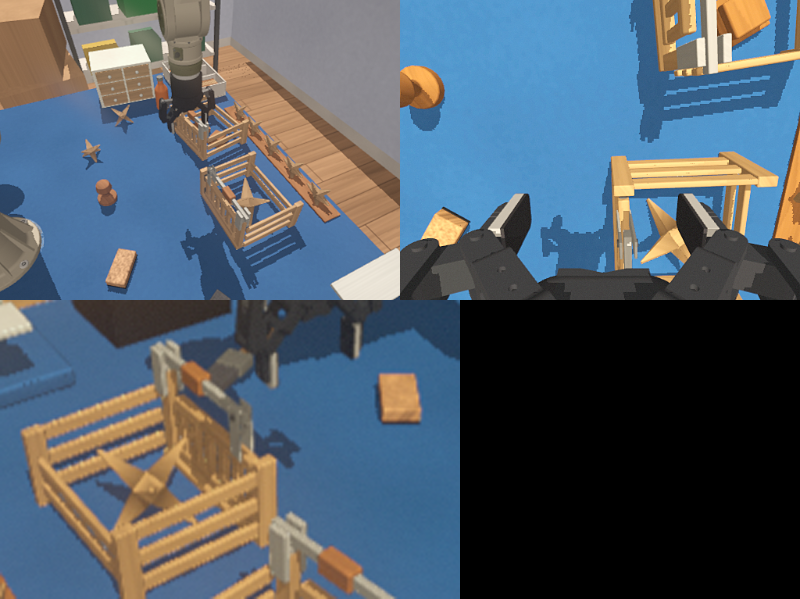

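```bash
cat > grip.py <<'E'
from h import *
def meas(n,lim=(.5,.7,-.30,-.05)):
    im,d,P,s=look(n)
    x,y,z=P[...,0],P[...,1],P[...,2]
    box=(x>lim[0])&(x<lim[1])&(y>lim[2])&(y<lim[3])
    c=im.astype(int); wood=(c[...,0]-c[...,2]>40)
    g=box&wood&(z>.136)&(z<.172)
    bar=box&~wood&(z>.135)&(z<.17)
    print(n,"grip n",g.sum(),"min",np.nanpercentile(P[g],3,0).round(4),"max",np.nanpercentile(P[g],97,0).round(4))
    t=g&(z>.157); print(" top n",t.sum(),P[t].mean(0).round(4),P[t].min(0).round(4),P[t].max(0).round(4))
    b=bar&(y>-.235)&(y<-.1)
    if b.sum()>20:
        for lo,hi in((.135,.153),(.153,.165)):
            k=b&(z>lo)&(z<hi)
            if k.sum()>10: print(" bar",lo,k.sum(),np.polyfit(y[k]+.188,x[k],1).round(4),"z",z[k].mean().round(4))
    w=box&wood&(z>.09)&(z<.112)
    if w.sum()>20: print(" gate top fit", w.sum(), P[w].min(0).round(3),P[w].max(0).round(3))
if __name__=="__main__":
    meas("scene");meas("side")
E
python3 grip.py
```

```text
scene grip n 126 min [ 0.5965 -0.2035  0.1411] max [ 0.6132 -0.1638  0.1648]
 top n 77 [ 0.6055 -0.1807  0.1619] [ 0.5938 -0.2039  0.1573] [ 0.6136 -0.1602  0.1651]
 bar 0.135 42 [-0.0309  0.6074] z 0.1483
 bar 0.153 90 [-0.0433  0.6047] z 0.1578
 gate top fit 495 [ 0.592 -0.268  0.09 ] [ 0.7   -0.05   0.112]
side grip n 221 min [ 0.5931 -0.205   0.1422] max [ 0.61   -0.1519  0.1622]
 top n 147 [ 0.6015 -0.1861  0.1604] [ 0.593  -0.2054  0.1572] [ 0.6107 -0.1013  0.1639]
 bar 0.135 104 [-0.0537  0.599 ] z 0.1472
 bar 0.153 179 [-0.0476  0.6023] z 0.156
 gate top fit 872 [ 0.585 -0.273  0.09 ] [ 0.7   -0.05   0.112]
```

Emit:
play_rows([
  {"claw":0,"dp":[-0.023,0.0036,0],"angular":[0,0,-0.4]},
  {"claw":0,"dp":[-0.023,0.0036,0],"angular":[0,0,-0.4]},
  {"claw":0,"dp":[-0.023,0.0036,0],"angular":[0,0,-0.4]},
  {"claw":0,"dp":[-0.023,0.0036,0],"angular":[0,0,-0.4]},
  {"claw":0,"dp":[-0.023,0.0036,0],"angular":[0,0,-0.4]},
  {"claw":0,"dp":[-0.023,0.0036,0],"angular":[0,0,-0.4]},
  {"claw":0,"dp":[-0.023,0.0036,0],"angular":[0,0,-0.2]},
  {"claw":0,"dp":[-0.023,0.0036,0],"angular":[0,0,0]},
], force=50)

```text
clock: 1.12
tcp_pos: [0.6083, -0.1844, 0.2393]
orientation: [0.0, 0.691, 0.723, 0.0]
wrist_force: [0.2, 0.5, -0.1]
finger_gap: 0.0855
```

```bash
python3 - <<'E'
from grip import *
meas("side");meas("wrist")
im,d,P,s=look("wrist","w1.png")
print(s["clock"],s["tcp_pos"],s["orientation"],s["wrist_force"])
E
```

```text
side grip n 215 min [ 0.5931 -0.2054  0.1421] max [ 0.6098 -0.167   0.1624]
 top n 152 [ 0.6016 -0.1872  0.1602] [ 0.593 -0.262  0.157] [ 0.6192 -0.1427  0.1633]
 bar 0.135 95 [-0.0632  0.5987] z 0.1467
 bar 0.153 122 [-0.061   0.6023] z 0.1558
 gate top fit 844 [ 0.585 -0.272  0.09 ] [ 0.7   -0.05   0.112]
wrist grip n 1738 min [ 0.5944 -0.2569  0.1532] max [ 0.613  -0.0991  0.1622]
 top n 1469 [ 0.6039 -0.1841  0.1607] [ 0.5913 -0.2639  0.157 ] [ 0.6206 -0.0847  0.1633]
 bar 0.135 25 [-0.8569  0.6694] z 0.1437
 bar 0.153 1523 [-0.0469  0.604 ] z 0.1563
 gate top fit 2920 [ 0.587 -0.269  0.09 ] [ 0.7   -0.05   0.112]
1.2167 [ 0.60868233 -0.1866802   0.23868478] [ 4.46683688e-04  6.92230531e-01  7.21676262e-01 -2.57507172e-04] [ 0.27644964 -0.89821297  0.2328023 ]
```

View pics/w1.png

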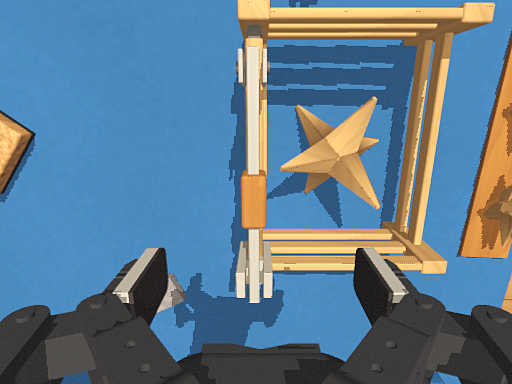

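Emit:
play_rows([
  {"claw":0,"dp":[0.0005,-0.001,0.01],"angular":[0,0,-0.1]},
  {"claw":0,"dp":[0.0005,-0.001,0.015],"angular":[0,0,0]},
  {"claw":0,"dp":[0.0005,-0.001,0.015],"angular":[0,0,0]},
  {"claw":0,"dp":[0.0005,-0.001,0.015],"angular":[0,0,0]},
  {"claw":0,"dp":[0.0005,-0.0005,0.015],"angular":[0,0,0]},
  {"claw":0,"dp":[0,0,0.015],"angular":[0,0,0]},
  {"claw":0,"dp":[0,0,0.009],"angular":[0,0,0]},
  {"claw":0,"dp":[0,0,0.005],"angular":[0,0,0]},
])

```text
clock: 1.93
tcp_pos: [0.6028, -0.1796, 0.139]
orientation: [-0.001, 0.69, 0.724, -0.0]
wrist_force: [-0.0, 0.4, 0.2]
finger_gap: 0.0852
```

Emit:
play_rows([
  {"claw":120,"dp":[0,0,0],"angular":[0,0,0]},
  {"claw":160,"dp":[0,0,0],"angular":[0,0,0]},
  {"claw":180,"dp":[0,0,0],"angular":[0,0,0]},
  {"claw":200,"dp":[0,0,0],"angular":[0,0,0]},
  {"claw":220,"dp":[0,0,0],"angular":[0,0,0]},
  {"claw":255,"dp":[0,0,0],"angular":[0,0,0]},
  {"claw":255,"dp":[0,0,0],"angular":[0,0,0]},
  {"claw":255,"dp":[0,0,0],"angular":[0,0,0]},
], force=40)

```text
clock: 2.6
tcp_pos: [0.6035, -0.1812, 0.1411]
orientation: [0.0, 0.69, 0.723, -0.0]
wrist_force: [-3.9, -0.7, 6.9]
finger_gap: 0.0176
```

Emit:
play_rows([
  {"claw":255,"dp":[-0.0003,0,-0.003],"angular":[0,-2,0]},
  {"claw":255,"dp":[-0.0003,0,-0.003],"angular":[0,-2,0]},
  {"claw":255,"dp":[-0.0003,0,-0.003],"angular":[0,-2,0]},
  {"claw":255,"dp":[-0.0003,0,-0.003],"angular":[0,-2,0]},
  {"claw":255,"dp":[-0.0003,0,-0.003],"angular":[0,-2,0]},
  {"claw":255,"dp":[-0.0003,0,-0.003],"angular":[0,-2,0]},
  {"claw":255,"dp":[-0.0003,0,-0.003],"angular":[0,-2,0]},
  {"claw":255,"dp":[-0.0003,0,-0.003],"angular":[0,-2,0]},
])

```text
clock: 3.27
tcp_pos: [0.6035, -0.1805, 0.165]
orientation: [0.101, 0.684, 0.716, -0.096]
wrist_force: [-2.1, 1.2, 3.6]
finger_gap: 0.017
```

```bash
python3 - <<'E'
from h import *
im,d,P,s=look("side")
cv2.imwrite("pics/l.png",cv2.resize(im[190:330,230:410],(720,560),interpolation=cv2.INTER_CUBIC)[:,:,::-1])
q=s["orientation"];M=R.from_quat([q[1],q[2],q[3],q[0]]).as_matrix();t=s["tcp_pos"]
print(s["clock"],t,M.round(3),s["wrist_force"])
h=np.array([.604-.045*.12,-.184+.12,t[2]])
r=M.T@(h-t); w=M.T@np.array([0,0,-1.])
print("hinge in tool",r,"axis",w,"per deg v",np.cross(w,-r)*np.pi/180, "r xy",np.hypot(*(h-t)[:2]))
E
```

```text
3.2667 [ 0.60348753 -0.18045999  0.16503368] [[-0.045  0.999  0.013]
 [ 0.96   0.047 -0.277]
 [-0.277  0.001 -0.961]] [-2.07447751  1.1706569   3.60395334]
hinge in tool [ 0.11199392  0.00055153 -0.03230906] axis [ 2.77187965e-01 -5.74586765e-04  9.60815540e-01] per deg v [ 8.92485658e-06 -2.03437635e-03 -3.79135058e-06] r xy 0.11656250298782676
```

View pics/l.png

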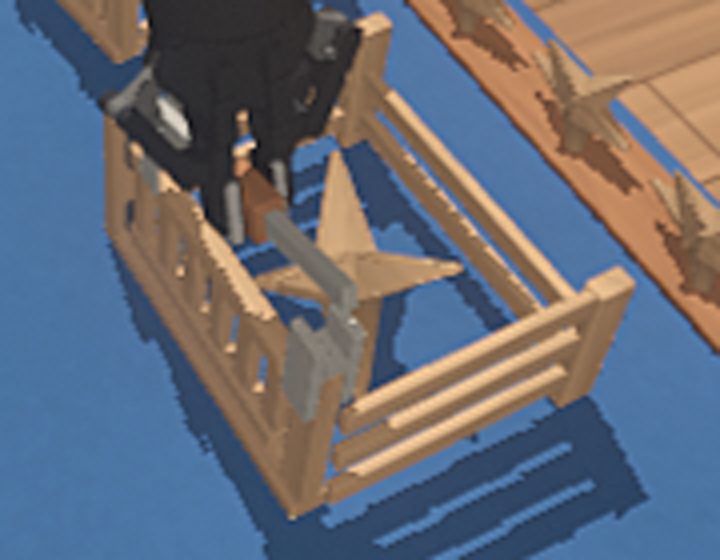

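The bar is above the catch: in the picture its end, at about (350,290), is clear of the U-slot. Next I swing the gate.

Emit:
play_rows([
  {"claw":255,"dp":[0.0002,-0.0061,0],"angular":[0.83,0,2.88]},
  {"claw":255,"dp":[0.0002,-0.0061,0],"angular":[0.83,0,2.88]},
  {"claw":255,"dp":[0.0002,-0.0061,0],"angular":[0.83,0,2.88]},
  {"claw":255,"dp":[0.0002,-0.0061,0],"angular":[0.83,0,2.88]},
  {"claw":255,"dp":[0.0002,-0.0061,0],"angular":[0.83,0,2.88]},
  {"claw":255,"dp":[0.0002,-0.0061,0],"angular":[0.83,0,2.88]},
  {"claw":255,"dp":[0.0002,-0.0061,0],"angular":[0.83,0,2.88]},
  {"claw":255,"dp":[0.0002,-0.0061,0],"angular":[0.83,0,2.88]},
])

```text
clock: 3.98
tcp_pos: [0.5561, -0.1726, 0.1648]
orientation: [0.079, 0.818, 0.558, -0.115]
wrist_force: [-1.8, -0.2, 6.1]
finger_gap: 0.0173
```

```bash
cat > chk.py <<'E'
from h import *
s=env.get_state();q=s["orientation"];M=R.from_quat([q[1],q[2],q[3],q[0]]).as_matrix();t=s["tcp_pos"]
h=np.array([.604-.045*.12,-.184+.12,t[2]]);e=(t-h)[:2]
print("r",np.hypot(*e),"(0.1166 at start) gate deg",np.degrees(np.arctan2(-e[0],-e[1]))+2.6,"tool yaw",np.degrees(np.arctan2(M[0,1]*0+M[0,0],M[1,0]))+2.6,"z",t[2])
r=M.T@(h-t); w=M.T@np.array([0,0,-1.])
print("axis",w.round(3),"v/deg mm",(np.cross(w,-r)*np.pi/180*1000).round(3),s["wrist_force"].round(1),s["joint_pos"].round(2),s["finger_gap"],s["clock"])
E
python3 chk.py
```

```text
r 0.11663894696064632 (0.1166 at start) gate deg 23.981173932884108 tool yaw 24.025010502303555 z 0.16478358502259424
axis [ 0.275 -0.001  0.961] v/deg mm [-1.000e-03 -2.036e+00 -2.000e-03] [-1.8 -0.2  6.1] [-0.3   0.39 -0.06  1.14 -0.28  1.65] 0.017332403749943787 3.9833
```

Tracking is excellent, with the radius unchanged and forces low.

Emit:
play_rows([
  {"claw":255,"dp":[0.0002,-0.0061,0],"angular":[0.83,0,2.88]},
  {"claw":255,"dp":[0.0002,-0.0061,0],"angular":[0.83,0,2.88]},
  {"claw":255,"dp":[0.0002,-0.0061,0],"angular":[0.83,0,2.88]},
  {"claw":255,"dp":[0.0002,-0.0061,0],"angular":[0.83,0,2.88]},
  {"claw":255,"dp":[0.0002,-0.0061,0],"angular":[0.83,0,2.88]},
  {"claw":255,"dp":[0.0002,-0.0061,0],"angular":[0.83,0,2.88]},
  {"claw":255,"dp":[0.0002,-0.0061,0],"angular":[0.83,0,2.88]},
  {"claw":255,"dp":[0.0002,-0.0061,0],"angular":[0.83,0,2.88]},
])

```text
clock: 4.65
tcp_pos: [0.5155, -0.1461, 0.1645]
orientation: [0.053, 0.916, 0.376, -0.129]
wrist_force: [-3.5, -1.6, 6.4]
finger_gap: 0.0172
```

Emit:
play_rows([
  {"claw":255,"dp":[0.0002,-0.0061,0],"angular":[0.83,0,2.88]},
  {"claw":255,"dp":[0.0002,-0.0061,0],"angular":[0.83,0,2.88]},
  {"claw":255,"dp":[0.0002,-0.0061,0],"angular":[0.83,0,2.88]},
  {"claw":255,"dp":[0.0002,-0.0061,0],"angular":[0.83,0,2.88]},
  {"claw":255,"dp":[0.0002,-0.0061,0],"angular":[0.83,0,2.88]},
  {"claw":255,"dp":[0.0002,-0.0061,0],"angular":[0.83,0,2.88]},
  {"claw":255,"dp":[0.0002,-0.0061,0],"angular":[0.83,0,2.88]},
  {"claw":255,"dp":[0,0,0],"angular":[0,0,0]},
])

```text
clock: 5.32
tcp_pos: [0.4913, -0.1105, 0.1639]
orientation: [0.028, 0.969, 0.203, -0.137]
wrist_force: [-3.1, -1.8, 5.5]
finger_gap: 0.0177
```

```bash
python3 chk.py
```

```text
r 0.11690834370157474 (0.1166 at start) gate deg 69.14903131203971 tool yaw 68.98055639688408 z 0.16393046164338065
axis [0.277 0.001 0.961] v/deg mm [ 6.00e-03 -2.04e+00 -1.00e-03] [-3.1 -1.8  5.5] [-0.28  0.4  -0.05  1.34 -0.18  2.47] 0.017666776875501125 5.3167
```

Emit:
play_rows([
  {"claw":170,"dp":[0,0,0],"angular":[0,0,0]},
  {"claw":120,"dp":[0,0,0],"angular":[0,0,0]},
  {"claw":60,"dp":[0,0,0],"angular":[0,0,0]},
  {"claw":0,"dp":[0,0,0],"angular":[0,0,0]},
  {"claw":0,"dp":[0,0,0],"angular":[0,0,0]},
  {"claw":0,"dp":[0,0,0],"angular":[0,0,0]},
  {"claw":0,"dp":[0,0,0],"angular":[0,0,0]},
  {"claw":0,"dp":[0,0,0],"angular":[0,0,0]},
])

```text
clock: 5.98
tcp_pos: [0.4917, -0.1103, 0.1631]
orientation: [0.028, 0.969, 0.204, -0.137]
wrist_force: [0.8, 0.4, 0.2]
finger_gap: 0.0853
```

Emit:
play_rows([
  {"claw":0,"dp":[0,0,-0.01],"angular":[0,0,0]},
  {"claw":0,"dp":[0,0,-0.02],"angular":[0,0,0]},
  {"claw":0,"dp":[0,0,-0.02],"angular":[0,0,0]},
  {"claw":0,"dp":[0,0,-0.02],"angular":[0,0,0]},
  {"claw":0,"dp":[0,0,-0.02],"angular":[0,0,0]},
  {"claw":0,"dp":[0,0,-0.02],"angular":[0,0,0]},
  {"claw":0,"dp":[0,0,-0.01],"angular":[0,0,0]},
  {"claw":0,"dp":[0,0,0],"angular":[0,0,0]},
])

```text
clock: 6.65
tcp_pos: [0.5236, -0.097, 0.2815]
orientation: [0.029, 0.969, 0.204, -0.134]
wrist_force: [-0.0, 1.0, -0.3]
finger_gap: 0.0857
```

```bash
python3 - <<'E'
from h import *
im,d,P,s=look("side");a=look("scene")[0]
print(s["clock"],s["tcp_pos"],s["wrist_force"])
cv2.imwrite("pics/f.png",np.hstack([cv2.resize(im[130:330,170:430],(400,308)),cv2.resize(a[110:280,130:330],(362,308))])[:,:,::-1])
for n in("side","wrist"):
    im,d,P,s=look(n)
    x,y,z=np.moveaxis(P,-1,0)
    k=(z>.135)&(z<.17)&(x>.42)&(x<.583)&(y>-.2)&(y<-.03);p=P[k]
    if k.sum()<15: continue
    mu=p.mean(0);v=np.linalg.svd(p-mu)[2][0]
    v*=np.sign(v[1]);print(n,k.sum(),mu.round(3),"dir",v.round(3),"gate deg",90-np.degrees(np.arctan2(v[1],v[0]))+2.6,"tilt deg",np.degrees(np.arcsin(v[2])))
E
```

```text
6.65 [ 0.52364657 -0.09702391  0.28151386] [-0.0080303   0.95101735 -0.32976422]
side 702 [ 0.501 -0.111  0.154] dir [ 0.918  0.396 -0.001] gate deg 69.24328674214547 tilt deg -0.06252467536173344
wrist 2875 [ 0.521 -0.098  0.157] dir [ 0.916  0.402 -0.016] gate deg 68.90129436190367 tilt deg -0.9035776501254867
```

View pics/f.png

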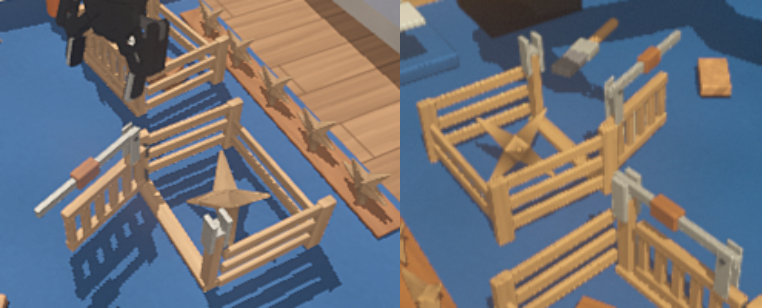

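The star pen's gate stands open at about 69°, with the bar level at (85,175) in the left picture. The block pen is still latched, and the gripper is clear.

```bash
python3 -c "
from h import *
print(env.hand_in())"
```

```text
the job is handed in; nothing more can be done
None
```

The star pen's gate is open at about 69° and its latch bar has dropped back level; I handed the job in at about 6.8 s on the robot's clock.

I gripped the star pen's latch block, lifted the bar about 16° (about 25 mm at the grip) out of its catch and swung the gate on its hinge arc. Then I let go and backed the gripper straight off.

- **Gate and bar:** after release, the side camera put the gate at 69.2° with the bar level to 0.1°. The wrist camera gave 68.9° and 0.9°, which agrees within measurement error.
- **Forces:** the wrist readings I checked stayed under about 10 N, and the gripper was clear of everything at the end.
- **Other pen:** the block pen's latch and gate still look shut in the last picture.

No check failed or disagreed.

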